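# Pack the die changeover kit

## Robot

A 6-joint arm with a two-finger parallel gripper is mounted at the origin on a cart in front of the work surface, level with it; the furniture and walls round the work are solid. World frame = base frame: x ahead of the robot, y to its left, z up, the work surface at z = 0. Lengths are in m, angles in rad, forces in N, time in s.
With the tool pointing down it reaches from about 0.3 to 0.775 m from the base axis. Payload 14.6 kg.
Tool frame: the origin (TCP) lies on the mounting face of the last link; the fingertips stand 199 mm ahead of it and the grasp point (between the pads) lies 180 mm ahead of it; z points along the fingers, y is the line along which they close (so a half turn about z gives the same grasp; the last joint's range is limited). The gripper opens to 94 mm and grips with 3 to 60 N. Pads are 16 mm wide; open, the fingers measure 119 mm over their backs; the gripper's body (75 mm by 177 mm) begins 78 mm behind the grasp point.
Start: joints at [-1.231, 0.3, 1.521, -0, 1.321, -0.067], TCP at [0.218, -0.505, 0.405] pointing down, gripper open.
Joint ranges: [-3.03, 3.03], [-0.79, 2.21], [0.23, 2.52], [-1.04, 4.18], [0, 3.07], [-2.55, 2.55]. Speed limits (rad/s): [2.22, 2.22, 2.57, 3.14, 3.14, 3.14].

## Interface

Orientations are given as [roll, pitch, yaw] about the fixed x, y, z axes, in that order (R = Rz(yaw) Ry(pitch) Rx(roll)).
In Python, from station import telemetry, cams, workorder, finder gives the robot as it stands.
- The arm moves only by the tool jog_arm, never from a script. Its argument "rows" is a list of rows, each an object with "gripper": the finger opening in m, from 0 to 0.094; "slide": the shift along the tool's x, y, z in m, a list of three; "spin": the turn about the tool's z in rad. In form: [{"gripper": gripper, "slide": [tx, ty, tz], "spin": spin}, ...]. A call has 1 to 8 rows; each row is the pose to reach, as a shift and turn from the pose commanded when the call began, along the tool's axes at that moment; what a row does not reach only later rows make up. A row lasts 1/10 s, in which the tool goes at most 50 mm and 8.59 degrees, less where a joint would pass 70% of its speed; a pose out of reach is approached as far as the arm can. A call with a gripper value outside its range is refused whole. The fingers move at their own pace and stop on an object; "squeeze" is the grip in N (left out, the last holds). Time passes only in rows, so rows that repeat a pose let the fingers close. It gives the time, the measured TCP pose, the force, the opening and the grip force at its end, in the units of the state.
- telemetry.get_obs(): the state, without advancing time (a new reading comes with each control period).
- cams.camera(name): name is "scene" or "top" or "wrist"; returns (picture, depth): 480x640x3 uint8, red, green, blue; 480x640 float32, m along the optical axis (not along the pixel's ray), 0 where there is no reading.
- cams.camera_info(name): a dict with "camera_matrix" (3x3 intrinsics, pixels), "R" (3x3) and "t" (3): a world point X has camera coordinates R X + t; the wrist camera has in their place "tool_from_camera" (4x4, takes a point from camera to tool coordinates, whose origin is the TCP and whose axes are the flange's). Camera axes: x right, y down, z forward; pixel columns grow to the right and rows downward; lengths in m; the calibration is good to about 2 mm. A picture is of the moment at which its call begins: read the wrist's pose just before it. camera_info takes no time and is no camera call.
- workorder.hand_in(): hands the job in; it is judged then, once.
Trained networks look in the newest picture that a camera, given by its name, has taken for a name from the list of things; names that differ only in an ending like _2 or _b are one class to them, and where a whole thing is asked for, a point or a joint stands for the part that bears it (a point fixed in the world has none). Each returns a list of dicts, best first, with "confidence" (0 to 1); they miss things now and then, are a little off and sometimes report something else, mostly with a low value. They report only what shows in the picture. A call takes as long as a camera call. They do not tell look-alikes from the thing itself.
- finder.find_in(target, camera): "point" ([x, y, z] in m, in world coordinates, good to about 4 mm: the middle of the surface that is visible of it).
- finder.masks_of(target, camera): "region" (480x640 bool, what is visible of it).
The state is a dict: "time_s": time; "qpos": joint angles; "joint_vel": joint speeds; "tau": joint torques, N m; "ee_pos": TCP position; "eef_rot": TCP orientation; "force": force on the tool from outside, world axes, zero at the start; "moment": the same for the moment, N m; "grip_width": finger opening in m; "grip_force": force on a finger pad.
Only numpy, scipy, OpenCV 4.12 (cv2) and the standard library are available. Lean on these libraries where they do the work, as an engineer would, in place of code of your own. Each camera call takes 0.05 s, during which the arm holds its last target. There are 200 camera calls.

## Task

Pack the changeover kit for the crimp press: put the large die block, the small die block, the round tin of screws and the hand tally counter into the tray, each upright and seated flat on the floor of the pocket that is cut to its shape and size. The height gauge and the grease jar only look like kit parts: leave them where they stand.

Things in the scene. Friction and masses are not known exactly. Their poses are not given: they have to be found in the camera images.
- large_die: All the work is on a plywood board whose top is 30 mm above the bench. The larger of two crimp die blocks: brown rectangular base 36 (x) x 62 (y) x 19 mm, and on it, centred, a bare grey steel block 22 (x) x 40 (y) mm from z = 19 to z = 34 mm, which is handy to grip across x. Loose, upright, about 0.28 kg. Origin: centre of its underside, z up.
- small_die: The smaller of two crimp die blocks: brown rectangular base 34 (x) x 48 (y) x 14 mm, and on it, centred, a bare grey steel block 20 (x) x 30 (y) mm from z = 14 to z = 26 mm, which is handy to grip across x. Loose, upright, about 0.28 kg. Origin: centre of its underside, z up.
- screw_tin: Round closed tin of screws with a plain white-grey lid, 62 mm diameter up to z = 35 mm, then the lid 57 mm diameter up to z = 40 mm. Loose, upright, about 0.16 kg. Origin: centre of its underside, z up.
- tally_counter: Hand tally counter: round white-grey body, 45 mm diameter, sides up to z = 26 mm, with a dark window and a small push knob on its top (32 mm in all). Loose, upright, about 0.06 kg. Origin: centre of its underside, z up.
- insert_large_die: Pocket for the large die: rectangular, 50 (x) x 76 (y) mm. Central, 10 mm deep, in a fixed grey block 98x98x14 mm; four such blocks lie 2 x 2, 100 mm apart, in any order, in an aluminium tray 208 mm square with a 20 mm rim; all share one yaw. Origin: centre of the block's underside, 3 mm over the board; pocket floor at z = 4, block top at z = 14 mm; z up, sides along x and y.
- insert_small_die: Pocket for the small die: rectangular, 46 (x) x 58 (y) mm. Central, 10 mm deep, in a fixed grey block 98x98x14 mm; four such blocks lie 2 x 2, 100 mm apart, in any order, in an aluminium tray 208 mm square with a 20 mm rim; all share one yaw. Origin: centre of the block's underside, 3 mm over the board; pocket floor at z = 4, block top at z = 14 mm; z up, sides along x and y.
- insert_large_round: Pocket for the screw tin: round, 76 mm diameter. Central, 10 mm deep, in a fixed grey block 98x98x14 mm; four such blocks lie 2 x 2, 100 mm apart, in any order, in an aluminium tray 208 mm square with a 20 mm rim; all share one yaw. Origin: centre of the block's underside, 3 mm over the board; pocket floor at z = 4, block top at z = 14 mm; z up, sides along x and y.
- insert_small_round: Pocket for the tally counter: round, 58 mm diameter. Central, 10 mm deep, in a fixed grey block 98x98x14 mm; four such blocks lie 2 x 2, 100 mm apart, in any order, in an aluminium tray 208 mm square with a 20 mm rim; all share one yaw. Origin: centre of the block's underside, 3 mm over the board; pocket floor at z = 4, block top at z = 14 mm; z up, sides along x and y.
- height_gauge: Look-alike of the dies, to be left: all-grey steel gauge block 28 (x) x 60 (y) x 12 mm with a small grey block and a short black round post side by side on top (26 mm high in all), no brown base. Origin: centre of its underside, z up.
- grease_jar: Look-alike of the tin, to be left: round white jar with a blue screw lid, 56 mm diameter, 55 mm high. Origin: centre of its underside, z up.
Not all that is in view belongs to the job. There is more than one size of the screw_tin; the one meant has the size given above.

How it is judged:
By the outcome, as a careful person would: the job done as asked, in the order asked, and still so for the second after the job is handed in, with the robot touching nothing.
It also fails if it takes over 102 s, if anything falls off the work surface, if the arm or the gripper's body presses on something with over 40 N, if the wrist force passes 120 N, or if a joint passes its speed limit or range.

## Working session

There is one attempt and no reset: what is moved stays moved. The work goes in short steps, Python scripts to look and compute and a tool call to move; the robot and the scene stay as the last step left them, time stands still between calls to the robot, and variables do not carry over. Pictures are saved under pics/ and viewed, at most 14 in all, crops included, and the job is handed in when it is done.

Besides the shell and the picture viewer there is one more tool, called after "Emit:" as name([rows], argument=value, ...), one row to a line, values as JSON. jog_arm: Moves the arm, as the interface text tells. Its arguments: {"type":"object","properties":{"rows":{"type":"array","items":{"type":"object","properties":{"gripper":{"type":"number"},"slide":{"type":"array","items":{"type":"number"}},"spin":{"type":"number"}}}},"squeeze":{"type":"number"}},"required":["rows"]}

```bash
mkdir -p pics; ls; cat > h.py <<'E'
import numpy as np, cv2
from station import telemetry, cams, workorder, finder
def world(name, depth=None, obs=None):
    """per-pixel world points"""
    i=cams.camera_info(name); K=np.array(i["camera_matrix"])
    v,u=np.mgrid[0:480,0:640]
    P=np.stack([(u-K[0,2])/K[0,0]*depth,(v-K[1,2])/K[1,1]*depth,depth],-1)
    if "R" in i:
        return (P-np.array(i["t"]))@np.array(i["R"])
    T=np.array(i["tool_from_camera"]); P=P@T[:3,:3].T+T[:3,3]
    return P@rot(obs["eef_rot"]).T+np.array(obs["ee_pos"])
def rot(e):
    from scipy.spatial.transform import Rotation as R
    return R.from_euler("xyz",e).as_matrix()
E
python3 - <<'E'
from h import *
o=telemetry.get_obs(); print(o)
for n in ["scene","top"]:
    p,d=cams.camera(n); cv2.imwrite(f"pics/{n}0.png",p[:,:,::-1]); np.save(f"{n}0.npy",d)
    i=cams.camera_info(n); print(n,-np.array(i["R"]).T@np.array(i["t"]),np.array(i["R"])[2],np.array(i["camera_matrix"])[0])
    for t in ["large_die","small_die","screw_tin","tally_counter","insert_large_die","insert_small_die","insert_large_round","insert_small_round","height_gauge","grease_jar"]:
        print(t,[(np.round(r["point"],3).tolist(),round(r["confidence"],2)) for r in finder.find_in(t,n)])
E
```

```text
pics
{'time_s': 0.0, 'qpos': array([-1.23061640e+00,  3.00479469e-01,  1.52159643e+00,  2.53726857e-06,
        1.32068267e+00, -6.65994611e-02]), 'joint_vel': array([-1.08049448e-03,  5.30742427e-05, -8.90674641e-04,  3.71168470e-05,
        1.01393913e-03,  4.42038031e-05]), 'tau': array([-3.93459632e-04, -5.31806946e+01, -3.52746499e+01,  7.08376430e-02,
        2.43258476e-02, -9.62651211e-05]), 'ee_pos': array([ 0.21759606, -0.50508938,  0.40407511]), 'eef_rot': array([-3.14042948e+00, -8.00442724e-05,  4.06778713e-01]), 'force': array([ 0.28986494, -0.41412518,  0.38137908]), 'moment': array([ 0.03157411, -0.007418  ,  0.06299322]), 'grip_force': 0.0, 'grip_width': 0.0940196361908073}
scene [ 0.01885126 -1.08449037  0.74147895] [ 0.42963139  0.74039109 -0.51695058] [495.73102766   0.         323.49295723]
large_die [([0.48, -0.168, 0.061], 0.7)]
small_die [([0.6, -0.338, 0.045], 0.59)]
screw_tin [([0.591, -0.522, 0.051], 0.81), ([0.604, -0.184, 0.062], 0.6), ([0.767, -0.024, 0.024], 0.46)]
tally_counter [([0.454, -0.05, 0.053], 0.59), ([0.6, -0.045, 0.07], 0.55)]
insert_large_d
[... 191 characters left out ...]
-0.044, 0.071], 0.64)]
top [ 0.51644516 -0.10041686  1.23248647] [ 0.06996039 -0.00922479 -0.99750712] [515.76748215   0.         322.95135787]
large_die [([0.473, -0.165, 0.052], 0.87)]
small_die [([0.61, -0.327, 0.046], 0.82)]
screw_tin [([0.606, -0.501, 0.052], 0.91), ([0.615, -0.168, 0.068], 0.65), ([0.763, -0.016, 0.028], 0.65)]
tally_counter [([0.451, -0.032, 0.054], 0.79)]
insert_large_die [([0.55, 0.241, 0.048], 0.98)]
insert_small_die [([0.448, 0.243, 0.047], 0.72)]
insert_large_round [([0.447, 0.145, 0.046], 0.6)]
insert_small_round [([0.544, 0.136, 0.046], 0.87)]
height_gauge [([0.462, -0.326, 0.041], 0.82), ([0.547, 0.138, 0.05], 0.33)]
grease_jar [([0.609, -0.025, 0.086], 0.55)]
```

View pics/top0.png

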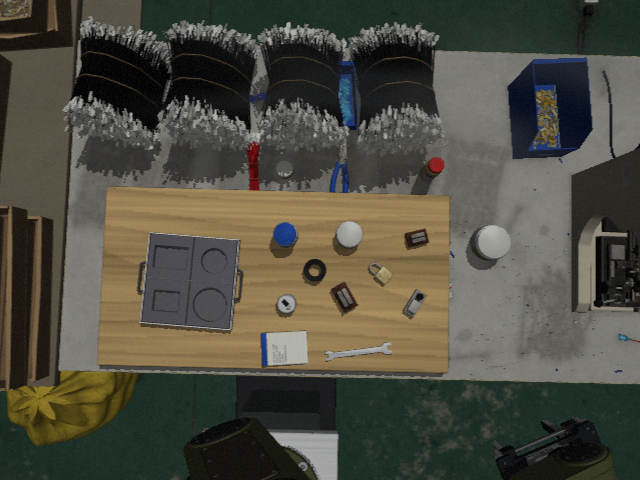

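View pics/scene0.png

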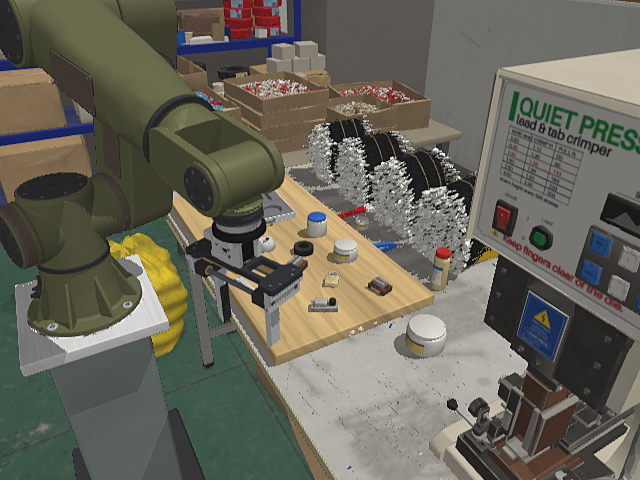

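The top view shows these parts:
- large die (345,297)
- small die (416,238)
- tally counter (286,303)
- tray (190,283)

What could be mistaken for what:
- **Tin:** white tin on the board (349,235), bigger white tin on the bench (492,243), blue-lid jar (285,235), grey round thing by the brushes (285,168). The one at (349,235) measures about 60 mm and its top is at z≈0.07, so I choose it.
- **Dies:** grey height gauge (415,303). I leave it.
- **Counter:** black tape ring (315,271).

```bash
cat > m.py <<'E'
from h import *
d=np.load("top0.npy"); W=world("top",d); p=cv2.imread("pics/top0.png")
def rect(c,r,z0,z1,name):
    m=(np.hypot(W[...,0]-c[0],W[...,1]-c[1])<r)&(W[...,2]>z0)&(W[...,2]<z1)
    P=W[m]; (cx,cy),(w,h),a=cv2.minAreaRect((P[:,:2]*1000).astype(np.float32))
    if w<h: la=a+90
    else: la=a
    print(name,"n",m.sum(),"c",round(cx,1),round(cy,1),"size",round(min(w,h),1),round(max(w,h),1),"longaxis deg",round((la+90)%180-90,1),"z med/max",np.round([np.median(P[:,2]),P[:,2].max()],4))
rect((.473,-.165),.045,.040,.09,"large all"); rect((.473,-.165),.045,.057,.09,"large top")
rect((.61,-.327),.04,.038,.09,"small all"); rect((.61,-.327),.04,.05,.09,"small top")
rect((.615,-.168),.05,.062,.09,"tin lid"); rect((.615,-.168),.05,.04,.09,"tin all"); rect((.763,-.016),.06,.01,.09,"cand3")
rect((.606,-.501),.06,.045,.09,"bigtin")
rect((.451,-.032),.035,.05,.09,"tally"); rect((.609,-.025),.05,.08,.1,"jar");rect((.462,-.326),.05,.037,.1,"gauge")
rect((.497,.19),.16,.036,.07,"tray")
for n,c in dict(ld=(.55,.241),sd=(.448,.243),lr=(.447,.145),sr=(.544,.136)).items(): rect(c,.046,.033,.0425,"pocket "+n)
print(np.median(W[210:230,380:400,2]))
big=np.hstack([cv2.resize(p[215:255,329:369],(400,400),interpolation=2),cv2.resize(p[215:340,130:255],(400,400),interpolation=2)])
cv2.imwrite("pics/crop1.png",big)
E
python3 m.py
```

```text
large all n 427 c 471.9 -162.0 size 36.1 62.3 longaxis deg 30.6 z med/max [0.0498 0.0677]
large top n 171 c 471.8 -161.9 size 21.4 40.4 longaxis deg 30.6 z med/max [0.0627 0.0677]
small all n 298 c 612.5 -327.3 size 33.7 48.1 longaxis deg -74.6 z med/max [0.046  0.0604]
small top n 125 c 613.7 -324.3 size 23.8 37.7 longaxis deg -75.6 z med/max [0.0543 0.0604]
tin lid n 536 c 614.7 -168.7 size 58.2 60.1 longaxis deg 14.9 z med/max [0.0686 0.0779]
tin all n 592 c 614.5 -168.2 size 59.9 61.1 longaxis deg 0.6 z med/max [0.0682 0.0779]
cand3 n 486 c 762.4 -18.7 size 70.4 118.5 longaxis deg -2.3 z med/max [0.0275 0.0897]
bigtin n 878 c 606.7 -502.3 size 76.7 77.6 longaxis deg 48.1 z med/max [0.0517 0.0593]
tally n 277 c 453.6 -30.4 size 42.1 43.6 longaxis deg -19.8 z med/max [0.0541 0.0611]
jar n 397 c 610.6 -23.7 size 49.0 49.4 longaxis deg 46.8 z med/max [0.0842 0.089 ]
gauge n 310 c 461.9 -324.9 size 28.6 59.7 longaxis deg -29.9 z med/max [0.0445 0.0603]
tray n 7250 c 526.3 190.6 size 237.9 260.3 longaxis deg -3.3 z med/max [0.0453 0.0563]
pocket ld n 698 c 550.7 242.5 size 83.4 87.9 longaxis deg 58.2 z med/max [0.0366 0.0425]
pocket sd n 493 c 446.3 241.5 size 82.8 86.4 longaxis deg -11.7 z med/max [0.0367 0.0425]
pocket lr n 799 c 446.7 143.8 size 79.1 83.3 longaxis deg -48.3 z med/max [0.0364 0.0424]
pocket sr n 491 c 542.6 140.6 size 80.4 81.8 longaxis deg -45.7 z med/max [0.0367 0.0425]
0.028813083141239808
```

View pics/crop1.png

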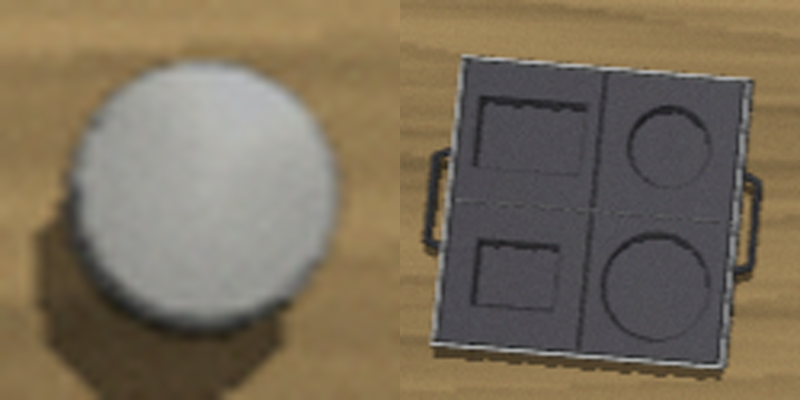

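```bash
cat > m2.py <<'E'
from h import *
d=np.load("top0.npy"); W=world("top",cv2.medianBlur(d,5))
m=((W[...,2]>.0395)&(W[...,2]<.06)&(abs(W[...,0]-.5)<.15)&(abs(W[...,1]-.19)<.13)).astype(np.uint8)
m=cv2.morphologyEx(m,cv2.MORPH_OPEN,np.ones((13,13),np.uint8))if 0 else m
def fit(mask,n):
    P=(W[mask>0][:,:2]*1000).astype(np.float32); (cx,cy),(w,h),a=cv2.minAreaRect(P)
    print(n,mask.sum(),"c",np.round([cx,cy],1),"mean",np.round(P.mean(0),1),"wh",round(w,1),round(h,1),"a",round(a,1),"z",np.median(W[mask>0][:,2]).round(4))
full=cv2.morphologyEx(cv2.morphologyEx(m,cv2.MORPH_CLOSE,np.ones((9,9))),cv2.MORPH_OPEN,np.ones((5,5)))
c,_=cv2.findContours(m,cv2.RETR_EXTERNAL,2); f=np.zeros_like(m); cv2.drawContours(f,[max(c,key=cv2.contourArea)],-1,1,-1)
fit(cv2.morphologyEx(f,cv2.MORPH_OPEN,np.ones((31,31))),"tray")
holes=((f>0)&(W[...,2]<.042)).astype(np.uint8); holes=cv2.morphologyEx(holes,cv2.MORPH_OPEN,np.ones((7,7)))
k,l=cv2.connectedComponents(holes)
for i in range(1,k):
    if (l==i).sum()>100: fit((l==i).astype(np.uint8),"hole")
E
python3 m2.py
```

```text
tray 8066 c [499.6 193.8] mean [499.3 194. ] wh 210.8 205.8 a 86.8 z 0.0453
hole 704 c [553.1 240.4] mean [553.  241.5] wh 75.7 49.9 a 86.7 z 0.0365
hole 477 c [547.7 140. ] mean [547.6 140.8] wh 53.1 53.8 a 1.4 z 0.0364
hole 853 c [447.7 147.7] mean [447.1 147.3] wh 73.3 71.0 a 2.2 z 0.0363
hole 482 c [453.3 246.2] mean [453. 247.] wh 43.7 57.0 a 1.0 z 0.0364
```

```bash
cat >> h.py <<'E'
def go(x,y,z,yawdeg,quiet=False):
    """slide (m, tool axes) and spin (rad) from the present pose to tcp x,y,z (m), yaw"""
    o=telemetry.get_obs(); R=rot(o["eef_rot"])
    s=R.T@(np.array([x,y,z])-o["ee_pos"]); dy=np.radians(yawdeg)-o["eef_rot"][2]
    dy=(dy+np.pi)%(2*np.pi)-np.pi
    print("slide",np.round(s,4),"spin",round(-dy,4),"t",round(o["time_s"],2),"q",np.round(o["qpos"],2))
E
python3 -c "
from h import *
go(.472,-.162,.32,30.6)"
```

```text
slide [ 0.3694 -0.2144  0.0846] spin -0.1273 t 1.1 q [-1.23  0.3   1.52 -0.    1.32 -0.07]
```

Emit:
jog_arm([
  {"gripper":0.06,"slide":[0.04,-0.023,0.009],"spin":-0.02},
  {"gripper":0.06,"slide":[0.08,-0.046,0.018],"spin":-0.04},
  {"gripper":0.06,"slide":[0.12,-0.069,0.028],"spin":-0.06},
  {"gripper":0.06,"slide":[0.16,-0.092,0.037],"spin":-0.08},
  {"gripper":0.06,"slide":[0.2,-0.116,0.046],"spin":-0.1},
  {"gripper":0.06,"slide":[0.24,-0.139,0.055],"spin":-0.12},
  {"gripper":0.06,"slide":[0.28,-0.162,0.064],"spin":-0.127},
  {"gripper":0.06,"slide":[0.32,-0.185,0.073],"spin":-0.127},
], squeeze=25)

```text
time_s: 1.9
ee_pos: [0.4391, -0.2069, 0.3315]
eef_rot: [3.141, -0.0, 0.534]
force: [0.4, -0.4, 0.7]
grip_width: 0.06
grip_force: 0.0
```

Emit:
jog_arm([
  {"gripper":0.06,"slide":[0.03,-0.018,0.007],"spin":0},
  {"gripper":0.06,"slide":[0.048,-0.028,0.011],"spin":0},
  {"gripper":0.06,"slide":[0.048,-0.028,0.011],"spin":0},
])

```text
time_s: 2.2
ee_pos: [0.4661, -0.1583, 0.3201]
eef_rot: [-3.141, 0.0, 0.537]
force: [-0.0, -0.2, -0.3]
grip_width: 0.0599
grip_force: 0.0
```

```bash
cat > w.py <<'E'
from h import *
import sys
o=telemetry.get_obs(); p,d=cams.camera("wrist"); cv2.imwrite(f"pics/{sys.argv[1]}.png",p[:,:,::-1])
W=world("wrist",d,o); np.save("w.npy",W); print("pos",np.round(o["ee_pos"],4),np.round(np.degrees(o["eef_rot"]),2))
c=np.array([float(sys.argv[2]),float(sys.argv[3])])
for r,z0 in ((.05,float(sys.argv[4])),(.05,float(sys.argv[5]))):
    m=(np.hypot(W[...,0]-c[0],W[...,1]-c[1])<r)&(W[...,2]>z0)&(W[...,2]<.1)
    if m.sum()<50: print("few",m.sum()); continue
    P=W[m]; (cx,cy),(w,h),a=cv2.minAreaRect((P[:,:2]*1000).astype(np.float32)); a=a if w>h else a+90
    print(m.sum(),"c",round(cx,1),round(cy,1),round(w,1),round(h,1),"long",round((a+90)%180-90,1),"zmed",np.median(P[:,2]).round(4))
E
python3 w.py wr1 .472 -.162 .04 .057; python3 -c "
from h import *
go(.472,-.162,.25,30.6)"
```

```text
pos [ 0.4661 -0.1583  0.3201] [-1.7995e+02  2.0000e-02  3.0750e+01]
3638 c 470.0 -164.8 62.5 36.4 long 30.9 zmed 0.0498
1547 c 470.0 -164.8 40.9 21.3 long 31.2 zmed 0.0642
slide [0.0042 0.0055 0.0705] spin 0.0018 t 2.25 q [-0.4   0.26  1.78 -0.    1.1   0.63]
```

View pics/wr1.png

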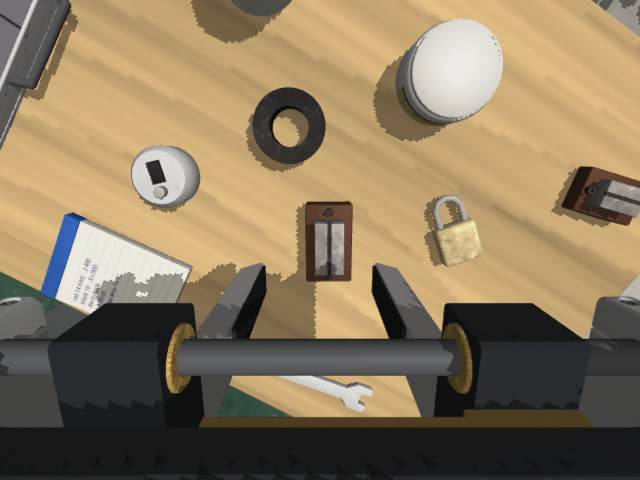

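```bash
python3 -c "
from h import *
go(.471,-.1635,.25,30.9)"
```

```text
slide [0.0026 0.0063 0.0705] spin -0.0035 t 2.25 q [-0.4   0.26  1.78 -0.    1.1   0.63]
```

The wrist view shows the large die at (329,242), with its brown base and steel block lined up between the fingers. The counter is at (165,177) and the tin at (455,72).

Emit:
jog_arm([
  {"gripper":0.06,"slide":[0.003,0.006,0.03],"spin":0},
  {"gripper":0.06,"slide":[0.003,0.006,0.055],"spin":0},
  {"gripper":0.06,"slide":[0.003,0.006,0.0705],"spin":0},
  {"gripper":0.06,"slide":[0.003,0.006,0.0705],"spin":0},
  {"gripper":0.01,"slide":[0.003,0.006,0.0705],"spin":0},
  {"gripper":0.01,"slide":[0.003,0.006,0.0705],"spin":0},
  {"gripper":0.01,"slide":[0.003,0.006,0.0705],"spin":0},
  {"gripper":0.01,"slide":[0.003,0.006,0.0705],"spin":0},
], squeeze=30)

```text
time_s: 3.05
ee_pos: [0.4711, -0.1638, 0.2508]
eef_rot: [3.141, -0.001, 0.534]
force: [0.7, 0.3, 0.1]
grip_width: 0.0313
grip_force: 0.0
```

Emit:
jog_arm([
  {"gripper":0.01,"slide":[0,0,0],"spin":0},
  {"gripper":0.01,"slide":[0,0,-0.02],"spin":0},
  {"gripper":0.01,"slide":[0,0,-0.05],"spin":0},
  {"gripper":0.01,"slide":[0,0,-0.08],"spin":0},
  {"gripper":0.01,"slide":[0,0,-0.08],"spin":0},
])

```text
time_s: 3.55
ee_pos: [0.4714, -0.1638, 0.3335]
eef_rot: [3.137, -0.003, 0.534]
force: [-0.8, 0.2, -2.6]
grip_width: 0.0214
grip_force: 29.9
```

```bash
python3 -c "
from h import *
o=telemetry.get_obs();print(o['ee_pos'],o['force'])
go(.5526,.2410,.33,86.8)"
```

```text
[ 0.47139056 -0.16382321  0.33352264] [-0.82303079  0.20751087 -2.57257776]
slide [ 0.2759 -0.3072  0.003 ] spin -0.981 t 3.55 q [-0.41  0.26  1.75 -0.    1.13  0.63]
```

Emit:
jog_arm([
  {"gripper":0.01,"slide":[0.02,-0.022,0],"spin":-0.1},
  {"gripper":0.01,"slide":[0.05,-0.056,0],"spin":-0.22},
  {"gripper":0.01,"slide":[0.08,-0.09,0],"spin":-0.34},
  {"gripper":0.01,"slide":[0.11,-0.123,0],"spin":-0.46},
  {"gripper":0.01,"slide":[0.14,-0.156,0],"spin":-0.58},
  {"gripper":0.01,"slide":[0.17,-0.19,0],"spin":-0.7},
  {"gripper":0.01,"slide":[0.2,-0.223,0],"spin":-0.82},
  {"gripper":0.01,"slide":[0.22,-0.245,0],"spin":-0.94},
])

```text
time_s: 4.35
ee_pos: [0.5356, 0.1619, 0.3286]
eef_rot: [-3.14, 0.0, 1.48]
force: [0.6, -0.6, -1.8]
grip_width: 0.0214
grip_force: 29.9
```

```bash
python3 -c "
from h import *
go(.5526,.2410,.33,86.8)"
```

```text
slide [ 0.0804  0.0098 -0.0015] spin -0.0346 t 4.35 q [0.23 0.39 1.58 0.   1.17 0.32]
```

Emit:
jog_arm([
  {"gripper":0.01,"slide":[0.03,0.003,0],"spin":-0.01},
  {"gripper":0.01,"slide":[0.06,0.007,0],"spin":-0.03},
  {"gripper":0.01,"slide":[0.08,0.01,0],"spin":-0.035},
  {"gripper":0.01,"slide":[0.08,0.01,0],"spin":-0.035},
  {"gripper":0.01,"slide":[0.08,0.01,0],"spin":-0.035},
])

```text
time_s: 4.85
ee_pos: [0.5532, 0.2377, 0.3287]
eef_rot: [-3.14, 0.001, 1.509]
force: [1.2, 0.5, -2.2]
grip_width: 0.0212
grip_force: 29.9
```

```bash
cat > w2.py <<'E'
from h import *
import sys
# pockets from wrist depth, on a 1 mm world grid
o=telemetry.get_obs(); p,d=cams.camera("wrist"); cv2.imwrite(f"pics/{sys.argv[1]}.png",p[:,:,::-1])
W=world("wrist",d,o); P=W[(d>0.1)&(W[...,2]>.033)&(W[...,2]<.041)]
g=np.zeros((300,300),np.uint8); ij=np.round(P[:,:2]*1000).astype(int)-[350,50]
ok=((ij>=0)&(ij<300)).all(1); g[ij[ok,0],ij[ok,1]]=1
g=cv2.morphologyEx(cv2.morphologyEx(g,cv2.MORPH_CLOSE,np.ones((5,5))),cv2.MORPH_OPEN,np.ones((7,7)))
k,l=cv2.connectedComponents(g)
for i in range(1,k):
    q=np.argwhere(l==i)
    if len(q)>800:
        (cx,cy),(w,h),a=cv2.minAreaRect(q.astype(np.float32)); print(len(q),"c",cx+350,cy+50,"wh",round(w,1),round(h,1),round(a,1))
E
python3 w2.py wr2; python3 -c "
from h import *
go(.5526,.2410,.258,86.8)"
```

```text
2545 c 449.6138458251953 241.0492401123047 wh 57.4 44.5 86.8
1054 c 552.7344970703125 262.9862060546875 wh 20.8 50.7 86.6
slide [ 0.0038 -0.0008  0.0711] spin -0.0065 t 4.9 q [ 0.34  0.48  1.45 -0.    1.21  0.41]
```

View pics/wr2.png

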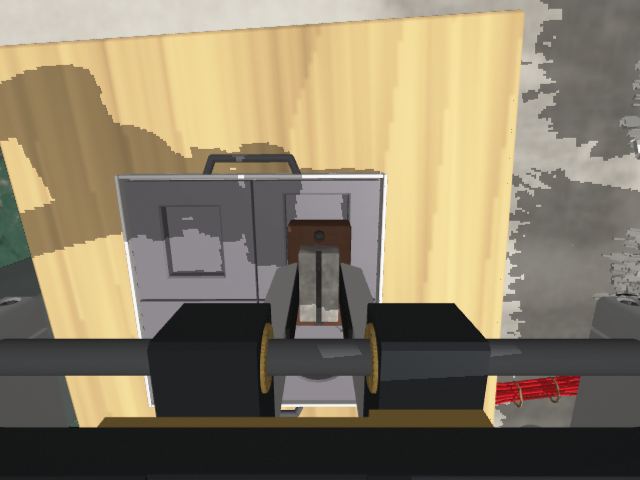

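The view shows the large die in the gripper at (320,270), its pocket beneath and slightly ahead at (318,245), and the small-die pocket at (194,240). The wrist and top cameras differ by about 5 mm in y, so I'll go lower and compare die and pocket in one image.

Emit:
jog_arm([
  {"gripper":0.01,"slide":[0.001,0,0.025],"spin":0},
  {"gripper":0.01,"slide":[0.001,0,0.05],"spin":-0.005},
  {"gripper":0.01,"slide":[0.001,0,0.055],"spin":-0.005},
  {"gripper":0.01,"slide":[0.001,0,0.055],"spin":-0.005},
])

```text
time_s: 5.3
ee_pos: [0.5535, 0.2381, 0.2748]
eef_rot: [-3.14, 0.001, 1.513]
force: [0.6, 0.0, -1.9]
grip_width: 0.0212
grip_force: 29.9
```

```bash
python3 w2.py wr3; cat > w3.py <<'E'
from h import *
o=telemetry.get_obs(); p,d=cams.camera("wrist"); W=world("wrist",d,o); W=(W-np.array(o["ee_pos"]))@rot(o["eef_rot"])*1000
print(o["ee_pos"],np.degrees(o["eef_rot"][2]))
h=(cv2.cvtColor(p,cv2.COLOR_RGB2HSV))
for n,z0,z1 in (("base top",196.5,204),("steel",180,189)):
    m=(W[...,2]>z0)&(W[...,2]<z1)&(abs(W[...,0])<60)&(abs(W[...,1])<30)
    if n=="base top": m&=(h[...,1]>90)
    P=W[m]; print(n,len(P),"tool x",np.percentile(P[:,0],[1,99]).round(1),"y",np.percentile(P[:,1],[1,99]).round(1),"z",np.median(P[:,2]).round(1))
r,c=p.shape[:2]; cv2.imwrite("pics/crop3.png",cv2.resize(p[150:350,200:440,::-1],(720,600),interpolation=2))
E
python3 w3.py
```

```text
2539 c 449.1119918823242 240.85182189941406 wh 57.5 44.5 87.3
1797 c 546.4197998046875 127.6556625366211 wh 37.3 53.3 87.5
[0.55371996 0.23833807 0.27588707] 86.68763233747785
base top 1653 tool x [-30.9  29.5] y [-17.1  17.7] z 202.6
steel 3156 tool x [-20.8  18.3] y [-19.7  19.8] z 187.2
```

View pics/crop3.png

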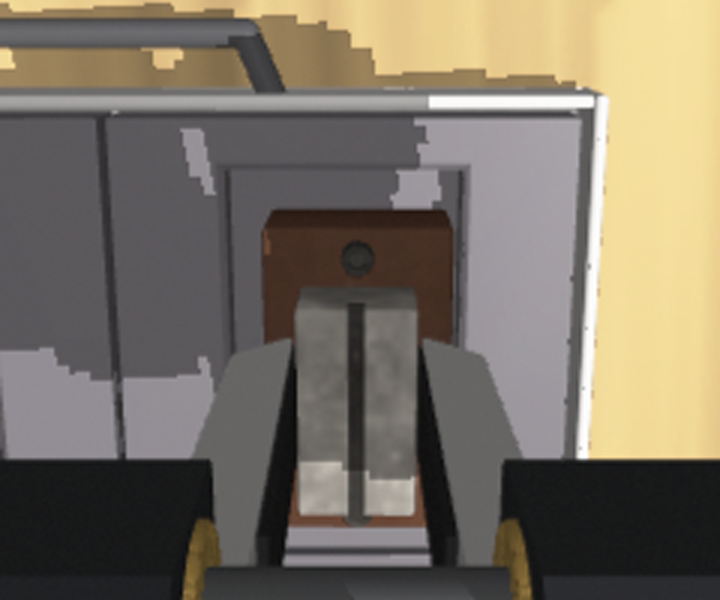

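```bash
cat > w4.py <<'E'
from h import *
o=telemetry.get_obs(); p,d=cams.camera("wrist"); W=world("wrist",d,o); T=(W-np.array(o["ee_pos"]))@rot(o["eef_rot"])*1000
fl=(abs(W[...,2]-.0368)<.003)&(W[...,0]>.5)&(W[...,1]>.2)
print("floor z",np.median(W[...,2][fl]))
# per image row: floor extent in tool y, and largest tool x per column
for r in range(200,280,10):
    q=T[r][fl[r]]; 
    if len(q)>5: print(r,"x",q[:,0].mean().round(1),"y",q[:,1].min().round(1),q[:,1].max().round(1))
cols=[T[:,c,0][fl[:,c]].max() for c in range(280,350,5) if fl[:,c].sum()>3]; print("far edge tool x",np.round(cols,1))
E
python3 w4.py
```

```text
floor z 0.03739312312559778
210 x 32.0 y -28.0 21.9
220 x 25.2 y -54.2 47.9
230 x 18.5 y -28.0 21.9
240 x 11.6 y -27.7 48.0
250 x 4.6 y -54.1 21.9
260 x -2.6 y -28.0 48.1
far edge tool x [51.5 46.5 46.5 51.6 51.6 51.6 51.6 51.6 51.6 51.7 51.6 51.6 51.6 51.6]
```

In the wrist frame the pocket centre is about 3 mm to tool −y and 2 mm to tool −x of the held die. The top camera is therefore off by about (−2, −4) mm at both places. I'll shift and lower.

Emit:
jog_arm([
  {"gripper":0.01,"slide":[-0.0015,-0.003,0],"spin":0},
  {"gripper":0.01,"slide":[-0.0015,-0.003,0.01],"spin":0},
  {"gripper":0.01,"slide":[-0.0015,-0.003,0.016],"spin":0},
  {"gripper":0.01,"slide":[-0.0015,-0.003,0.0175],"spin":0},
  {"gripper":0.01,"slide":[-0.0015,-0.003,0.0175],"spin":0},
])

```text
time_s: 5.95
ee_pos: [0.5505, 0.2374, 0.2583]
eef_rot: [3.141, 0.0, 1.514]
force: [-2.5, -2.0, 8.8]
grip_width: 0.0214
grip_force: 30.0
```

Emit:
jog_arm([
  {"gripper":0.045,"slide":[0,0,0],"spin":0},
  {"gripper":0.045,"slide":[0,0,0],"spin":0},
  {"gripper":0.045,"slide":[0,0,0],"spin":0},
  {"gripper":0.05,"slide":[0,0,-0.02],"spin":0},
  {"gripper":0.05,"slide":[0,0,-0.05],"spin":0},
  {"gripper":0.05,"slide":[0,0,-0.08],"spin":0},
])

```text
time_s: 6.55
ee_pos: [0.5504, 0.2375, 0.3382]
eef_rot: [-3.141, 0.0, 1.514]
force: [0.0, 0.3, -0.2]
grip_width: 0.0502
grip_force: 0.0
```

```bash
python3 w.py wr4 .5506 .2365 .05 .065;python3 -c "
from h import *
go(.6105,-.3308,.31,105.4)"
```

```text
pos [0.5504 0.2375 0.3382] [-1.7995e+02  2.0000e-02  8.6730e+01]
3320 c 550.4 236.3 61.9 36.3 long 87.7 zmed 0.057
1457 c 550.6 236.1 40.6 21.5 long 87.2 zmed 0.0712
slide [-0.5642  0.0917  0.0329] spin -0.3257 t 6.6 q [0.35 0.46 1.44 0.   1.23 0.4 ]
```

Emit:
jog_arm([
  {"gripper":0.05,"slide":[-0.025,0.004,0],"spin":-0.02},
  {"gripper":0.05,"slide":[-0.07,0.011,0],"spin":-0.04},
  {"gripper":0.05,"slide":[-0.115,0.018,0],"spin":-0.07},
  {"gripper":0.05,"slide":[-0.16,0.026,0],"spin":-0.1},
  {"gripper":0.05,"slide":[-0.205,0.033,0],"spin":-0.13},
  {"gripper":0.05,"slide":[-0.25,0.04,0],"spin":-0.16},
  {"gripper":0.05,"slide":[-0.295,0.048,0],"spin":-0.19},
  {"gripper":0.05,"slide":[-0.34,0.055,0],"spin":-0.22},
])

```text
time_s: 7.4
ee_pos: [0.5859, -0.1069, 0.3375]
eef_rot: [3.141, 0.0, 1.735]
force: [0.8, 0.2, -0.6]
grip_width: 0.0502
grip_force: 0.0
```

Emit:
jog_arm([
  {"gripper":0.05,"slide":[-0.045,-0.003,0.005],"spin":-0.03},
  {"gripper":0.05,"slide":[-0.09,-0.006,0.01],"spin":-0.06},
  {"gripper":0.05,"slide":[-0.135,-0.01,0.02],"spin":-0.08},
  {"gripper":0.05,"slide":[-0.18,-0.012,0.03],"spin":-0.1},
  {"gripper":0.05,"slide":[-0.21,-0.013,0.033],"spin":-0.106},
  {"gripper":0.05,"slide":[-0.227,-0.014,0.033],"spin":-0.106},
  {"gripper":0.05,"slide":[-0.227,-0.014,0.033],"spin":-0.106},
])

```text
time_s: 8.1
ee_pos: [0.6086, -0.3333, 0.3036]
eef_rot: [-3.141, -0.0, 1.837]
force: [0.2, 0.5, -0.4]
grip_width: 0.0503
grip_force: 0.0
```

```bash
python3 w.py wr5 .6105 -.3308 .038 .051;python3 -c "
from h import *
go(.6105,-.3308,.2445,105.4)"
```

```text
pos [ 0.6086 -0.3333  0.3036] [-1.7997e+02 -2.0000e-02  1.0527e+02]
2924 c 611.0 -330.9 34.4 48.0 long -75.0 zmed 0.0455
1247 c 611.1 -331.2 20.1 31.7 long -74.1 zmed 0.0562
slide [0.0005 0.0019 0.0594] spin -0.001 t 8.15 q [-0.55  0.71  1.16  0.    1.28 -0.82]
```

Emit:
jog_arm([
  {"gripper":0.05,"slide":[0.001,0.0025,0.03],"spin":0},
  {"gripper":0.05,"slide":[0.001,0.0025,0.052],"spin":0},
  {"gripper":0.05,"slide":[0.001,0.0025,0.059],"spin":0},
  {"gripper":0.05,"slide":[0.001,0.0025,0.059],"spin":0},
  {"gripper":0.01,"slide":[0.001,0.0025,0.059],"spin":0},
  {"gripper":0.01,"slide":[0.001,0.0025,0.059],"spin":0},
  {"gripper":0.01,"slide":[0.001,0.0025,0.059],"spin":0},
  {"gripper":0.01,"slide":[0.001,0.0025,0.059],"spin":0},
])

```text
time_s: 8.95
ee_pos: [0.6112, -0.3298, 0.2463]
eef_rot: [3.141, 0.001, 1.84]
force: [0.3, 0.5, 0.2]
grip_width: 0.0212
grip_force: 0.0
```

Emit:
jog_arm([
  {"gripper":0.01,"slide":[0,0,0],"spin":0},
  {"gripper":0.01,"slide":[0,0,-0.02],"spin":0},
  {"gripper":0.01,"slide":[0,0,-0.05],"spin":0},
  {"gripper":0.01,"slide":[0,0,-0.08],"spin":0},
  {"gripper":0.01,"slide":[0,0,-0.085],"spin":0},
])

```text
time_s: 9.45
ee_pos: [0.6113, -0.3299, 0.3343]
eef_rot: [3.138, 0.004, 1.84]
force: [-0.1, -0.5, -2.0]
grip_width: 0.0197
grip_force: 30.0
```

```bash
python3 -c "
from h import *
go(.4507,.2428,.33,86.8)"
```

```text
slide [ 0.5948 -0.0027  0.002 ] spin 0.3248 t 9.45 q [-0.55  0.68  1.12  0.    1.33 -0.82]
```

Emit:
jog_arm([
  {"gripper":0.01,"slide":[0.02,0,0],"spin":0.02},
  {"gripper":0.01,"slide":[0.06,0,0],"spin":0.04},
  {"gripper":0.01,"slide":[0.105,0,0],"spin":0.07},
  {"gripper":0.01,"slide":[0.15,-0.001,0],"spin":0.1},
  {"gripper":0.01,"slide":[0.195,-0.001,0],"spin":0.13},
  {"gripper":0.01,"slide":[0.24,-0.001,0],"spin":0.16},
  {"gripper":0.01,"slide":[0.285,-0.001,0],"spin":0.19},
  {"gripper":0.01,"slide":[0.33,-0.002,0],"spin":0.22},
])

```text
time_s: 10.25
ee_pos: [0.5205, -0.0105, 0.3293]
eef_rot: [-3.14, -0.0, 1.618]
force: [0.8, 0.9, -2.2]
grip_width: 0.0198
grip_force: 30.0
```

```bash
python3 -c "
from h import *
go(.4507,.2428,.33,86.8)"
```

```text
slide [ 0.2564 -0.0577 -0.0006] spin 0.1034 t 10.25 q [-0.09  0.31  1.69  0.    1.14 -0.14]
```

Emit:
jog_arm([
  {"gripper":0.01,"slide":[0.045,-0.01,0],"spin":0.02},
  {"gripper":0.01,"slide":[0.09,-0.02,0],"spin":0.04},
  {"gripper":0.01,"slide":[0.135,-0.03,0],"spin":0.06},
  {"gripper":0.01,"slide":[0.18,-0.04,0],"spin":0.08},
  {"gripper":0.01,"slide":[0.22,-0.05,0],"spin":0.1},
  {"gripper":0.01,"slide":[0.245,-0.056,0.02],"spin":0.104},
  {"gripper":0.01,"slide":[0.255,-0.058,0.055],"spin":0.104},
  {"gripper":0.01,"slide":[0.255,-0.058,0.055],"spin":0.104},
])

```text
time_s: 11.05
ee_pos: [0.4495, 0.2403, 0.2711]
eef_rot: [-3.134, 0.004, 1.518]
force: [-1.6, -1.5, -1.0]
grip_width: 0.02
grip_force: 30.0
```

```bash
cat > w4.py <<'E'
from h import *
import sys
# held die (base-top tool z given) and the pocket floor under it, both in tool mm
zb=float(sys.argv[1]); o=telemetry.get_obs(); p,d=cams.camera("wrist"); W=world("wrist",d,o); T=(W-np.array(o["ee_pos"]))@rot(o["eef_rot"])*1000
print(np.round(o["ee_pos"],4),np.degrees(o["eef_rot"][2]).round(2))
h=cv2.cvtColor(p,cv2.COLOR_RGB2HSV)
m=(abs(T[...,2]-zb)<4)&(abs(T[...,0])<60)&(abs(T[...,1])<32)&(h[...,1]>90)
if m.sum()>50: print("base x",np.percentile(T[m][:,0],[1,99]).round(1),"y",np.percentile(T[m][:,1],[1,99]).round(1))
fl=(abs(W[...,2]-.0372)<.0025)&(abs(T[...,0])<60)&(abs(T[...,1])<45)
k,l,st,_=cv2.connectedComponentsWithStats(fl.astype(np.uint8))
for i in np.argsort(-st[1:,4])[:4]+1:
    q=T[l==i]; print("floor part",len(q),"x",q[:,0].min().round(1),q[:,0].max().round(1),"y",q[:,1].min().round(1),q[:,1].max().round(1))
cv2.imwrite("pics/last.png",cv2.resize(p[150:350,200:440,::-1],(720,600),interpolation=2))
E
python3 w4.py 200.5
```

```text
[0.4495 0.2403 0.2711] 86.96
base x [-24.   22.9] y [-16.6  16.7]
floor part 1650 x -5.7 29.9 y -19.8 26.5
floor part 33 x 56.8 56.9 y -44.8 -24.9
floor part 32 x 51.7 52.0 y -44.5 -25.0
floor part 7 x 51.8 52.4 y -20.5 -16.7
```

View pics/last.png

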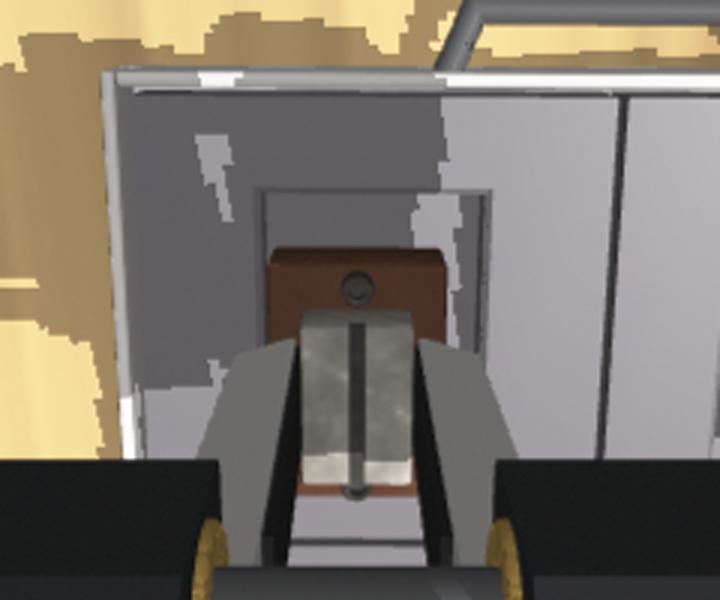

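The crop shows the small die at (357,330) over its pocket, which spans columns 262 to 487 with its centre about 3 mm to the right. Shifting and then lowering.

Emit:
jog_arm([
  {"gripper":0.01,"slide":[0.001,0.0027,0],"spin":0},
  {"gripper":0.01,"slide":[0.001,0.0027,0],"spin":0},
  {"gripper":0.01,"slide":[0.001,0.0027,0],"spin":0},
])

```text
time_s: 11.4
ee_pos: [0.4543, 0.24, 0.2767]
eef_rot: [3.14, -0.001, 1.515]
force: [-0.8, 0.3, -2.6]
grip_width: 0.02
grip_force: 30.0
```

```bash
python3 w4.py 200.5
```

```text
[0.4543 0.24   0.2767] 86.79
base x [-24.  23.] y [-16.   16.7]
floor part 1581 x -8.0 28.9 y -26.7 19.5
floor part 7 x 50.7 50.8 y -27.0 -22.9
floor part 6 x 50.6 50.7 y -44.6 -41.4
floor part 4 x 50.7 51.4 y -35.4 -33.4
```

Emit:
jog_arm([
  {"gripper":0.01,"slide":[0.0005,-0.0035,0],"spin":0},
  {"gripper":0.01,"slide":[0.0005,-0.0035,0.01],"spin":0},
  {"gripper":0.01,"slide":[0.0005,-0.0035,0.018],"spin":0},
  {"gripper":0.01,"slide":[0.0005,-0.0035,0.022],"spin":0},
  {"gripper":0.01,"slide":[0.0005,-0.0035,0.023],"spin":0},
  {"gripper":0.01,"slide":[0.0005,-0.0035,0.023],"spin":0},
])

```text
time_s: 12.05
ee_pos: [0.4501, 0.2413, 0.2529]
eef_rot: [-3.14, 0.001, 1.516]
force: [-7.9, -2.6, 11.0]
grip_width: 0.02
grip_force: 30.0
```

Emit:
jog_arm([
  {"gripper":0.045,"slide":[0,0,0],"spin":0},
  {"gripper":0.045,"slide":[0,0,0],"spin":0},
  {"gripper":0.045,"slide":[0,0,0],"spin":0},
  {"gripper":0.05,"slide":[0,0,-0.02],"spin":0},
  {"gripper":0.05,"slide":[0,0,-0.05],"spin":0},
  {"gripper":0.05,"slide":[0,0,-0.08],"spin":0},
])

```text
time_s: 12.65
ee_pos: [0.4503, 0.2412, 0.3333]
eef_rot: [-3.141, 0.0, 1.516]
force: [0.2, 0.4, 0.8]
grip_width: 0.0497
grip_force: 0.0
```

```bash
python3 w.py wr6 .4507 .242 .0485 .058;python3 -c "
from h import *
go(.6127,-.1717,.33,60)"
```

```text
pos [0.4503 0.2412 0.3333] [-1.7996e+02  2.0000e-02  8.6850e+01]
2617 c 452.6 242.9 91.4 96.0 long -87.3 zmed 0.0523
1061 c 449.7 240.1 31.5 20.4 long 87.3 zmed 0.0632
slide [-0.4038  0.1842  0.0082] spin 0.4686 t 12.7 q [0.42 0.28 1.71 0.   1.15 0.48]
```

Emit:
jog_arm([
  {"gripper":0.094,"slide":[-0.03,0.014,0],"spin":0.04},
  {"gripper":0.094,"slide":[-0.07,0.032,0],"spin":0.09},
  {"gripper":0.094,"slide":[-0.11,0.05,0],"spin":0.14},
  {"gripper":0.094,"slide":[-0.15,0.068,0],"spin":0.19},
  {"gripper":0.094,"slide":[-0.19,0.087,0],"spin":0.24},
  {"gripper":0.094,"slide":[-0.23,0.105,0],"spin":0.29},
  {"gripper":0.094,"slide":[-0.27,0.123,0],"spin":0.34},
  {"gripper":0.094,"slide":[-0.31,0.141,0],"spin":0.39},
])

```text
time_s: 13.5
ee_pos: [0.5745, -0.0779, 0.3324]
eef_rot: [3.141, -0.0, 1.124]
force: [1.3, 0.7, 0.3]
grip_width: 0.0944
grip_force: 0.0
```

```bash
python3 -c "
from h import *
go(.6127,-.1717,.33,60)"
```

```text
slide [-0.0681  0.075   0.0024] spin 0.0764 t 13.5 q [-0.2   0.43  1.52  0.    1.19  0.25]
```

Emit:
jog_arm([
  {"gripper":0.094,"slide":[-0.025,0.028,0],"spin":0.03},
  {"gripper":0.094,"slide":[-0.05,0.055,0],"spin":0.06},
  {"gripper":0.094,"slide":[-0.068,0.075,0],"spin":0.076},
  {"gripper":0.094,"slide":[-0.068,0.075,0],"spin":0.076},
  {"gripper":0.094,"slide":[-0.068,0.075,0],"spin":0.076},
])

```text
time_s: 14.0
ee_pos: [0.6125, -0.1699, 0.332]
eef_rot: [-3.141, 0.0, 1.049]
force: [0.3, 1.0, 0.2]
grip_width: 0.0937
grip_force: 0.0
```

```bash
python3 w.py wr7 .6127 -.1717 .045 .066;python3 -c "
from h import *
go(.6127,-.1717,.245,60)"
```

```text
pos [ 0.6125 -0.1699  0.332 ] [-179.96    0.     60.12]
5046 c 613.7 -170.6 59.3 61.3 long -6.2 zmed 0.07
4375 c 613.8 -172.1 56.8 56.1 long 58.6 zmed 0.0702
slide [-0.002   0.0015  0.0872] spin 0.0029 t 14.05 q [-0.33  0.55  1.34  0.    1.25  0.19]
```

View pics/wr7.png

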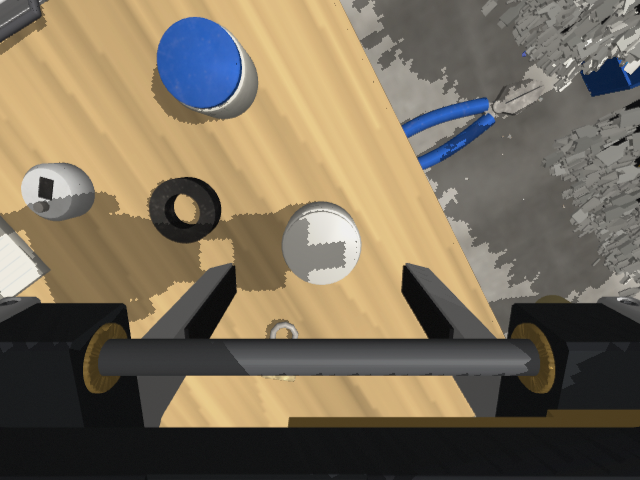

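The wrist view shows the white tin at (321,243) between the fingers. Its lid measures 57 mm and its top is at z=0.070, so it is the right size. The padlock (284,335) and ring (186,210) are clear of the fingers.

Emit:
jog_arm([
  {"gripper":0.094,"slide":[-0.002,0.002,0.03],"spin":0},
  {"gripper":0.094,"slide":[-0.002,0.002,0.06],"spin":0},
  {"gripper":0.094,"slide":[-0.002,0.002,0.08],"spin":0},
  {"gripper":0.094,"slide":[-0.002,0.002,0.087],"spin":0},
  {"gripper":0.045,"slide":[-0.002,0.002,0.087],"spin":0},
  {"gripper":0.045,"slide":[-0.002,0.002,0.087],"spin":0},
  {"gripper":0.045,"slide":[-0.002,0.002,0.087],"spin":0},
  {"gripper":0.045,"slide":[-0.002,0.002,0.087],"spin":0},
], squeeze=20)

```text
time_s: 14.85
ee_pos: [0.6134, -0.1724, 0.2467]
eef_rot: [3.14, -0.0, 1.05]
force: [0.8, 0.5, 0.2]
grip_width: 0.0655
grip_force: 0.0
```

Emit:
jog_arm([
  {"gripper":0.045,"slide":[0,0,0],"spin":0},
  {"gripper":0.045,"slide":[0,0,-0.02],"spin":0},
  {"gripper":0.045,"slide":[0,0,-0.05],"spin":0},
  {"gripper":0.045,"slide":[0,0,-0.085],"spin":0},
  {"gripper":0.045,"slide":[0,0,-0.095],"spin":0},
  {"gripper":0.045,"slide":[0,0,-0.095],"spin":0},
])

```text
time_s: 15.45
ee_pos: [0.6133, -0.1724, 0.3418]
eef_rot: [3.139, -0.0, 1.05]
force: [0.1, -0.8, -1.4]
grip_width: 0.0616
grip_force: 20.0
```

```bash
python3 -c "
from h import *
go(.4452,.1422,.335,86.8)"
```

```text
slide [ 0.1892 -0.3024  0.0062] spin -0.4652 t 15.45 q [-0.33  0.55  1.32 -0.    1.27  0.19]
```

Emit:
jog_arm([
  {"gripper":0.045,"slide":[0.012,-0.019,0],"spin":-0.03},
  {"gripper":0.045,"slide":[0.034,-0.054,0],"spin":-0.08},
  {"gripper":0.045,"slide":[0.056,-0.09,0],"spin":-0.14},
  {"gripper":0.045,"slide":[0.078,-0.125,0],"spin":-0.2},
  {"gripper":0.045,"slide":[0.1,-0.16,0],"spin":-0.26},
  {"gripper":0.045,"slide":[0.122,-0.195,0],"spin":-0.32},
  {"gripper":0.045,"slide":[0.144,-0.23,0],"spin":-0.38},
  {"gripper":0.045,"slide":[0.166,-0.265,0],"spin":-0.44},
])

```text
time_s: 16.25
ee_pos: [0.4648, 0.1047, 0.3389]
eef_rot: [-3.139, 0.001, 1.492]
force: [0.7, 1.2, -0.7]
grip_width: 0.0614
grip_force: 20.0
```

```bash
python3 -c "
from h import *
go(.445,.142,.275,86.8)"
```

```text
slide [ 0.0357 -0.0225  0.0639] spin -0.0229 t 16.25 q [0.14 0.21 1.8  0.   1.14 0.22]
```

Emit:
jog_arm([
  {"gripper":0.045,"slide":[0.02,-0.013,0],"spin":-0.02},
  {"gripper":0.045,"slide":[0.036,-0.0225,0],"spin":-0.023},
  {"gripper":0.045,"slide":[0.036,-0.0225,0.025],"spin":-0.023},
  {"gripper":0.045,"slide":[0.036,-0.0225,0.05],"spin":-0.023},
  {"gripper":0.045,"slide":[0.036,-0.0225,0.063],"spin":-0.023},
  {"gripper":0.045,"slide":[0.036,-0.0225,0.063],"spin":-0.023},
  {"gripper":0.045,"slide":[0.036,-0.0225,0.063],"spin":-0.023},
])

```text
time_s: 16.95
ee_pos: [0.4464, 0.1411, 0.2771]
eef_rot: [-3.14, 0.0, 1.513]
force: [0.2, -0.4, -1.0]
grip_width: 0.0617
grip_force: 20.0
```

```bash
python3 w4.py 187; python3 -c "
from h import *
go(.445,.142,.253,86.8)"
```

```text
[0.4464 0.1411 0.2771] 86.67
floor part 2182 x -5.3 38.0 y -38.7 37.4
floor part 142 x 50.0 50.6 y -44.6 44.3
slide [ 0.0008 -0.0016  0.0247] spin -0.0022 t 17.0 q [0.23 0.28 1.88 0.   0.99 0.29]
```

View pics/last.png

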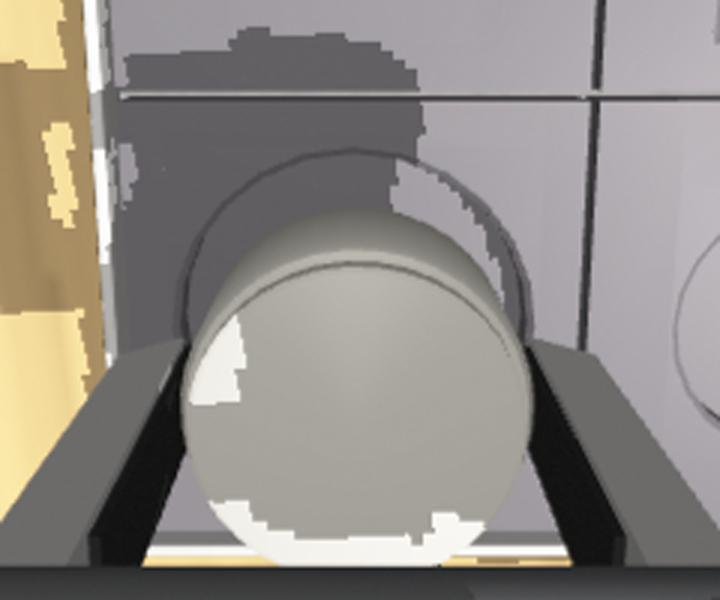

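The tin is centred over the large round pocket to within 1 mm (pocket arc at about (357,150) in the crop). Lowering.

Emit:
jog_arm([
  {"gripper":0.045,"slide":[0,-0.0006,0.01],"spin":0},
  {"gripper":0.045,"slide":[0,-0.0006,0.018],"spin":0},
  {"gripper":0.045,"slide":[0,-0.0006,0.022],"spin":0},
  {"gripper":0.045,"slide":[0,-0.0006,0.0235],"spin":0},
  {"gripper":0.045,"slide":[0,-0.0006,0.0235],"spin":0},
])

```text
time_s: 17.5
ee_pos: [0.446, 0.1412, 0.254]
eef_rot: [-3.141, 0.0, 1.513]
force: [-0.6, 0.0, -1.4]
grip_width: 0.0617
grip_force: 20.0
```

Emit:
jog_arm([
  {"gripper":0.074,"slide":[0,0,0],"spin":0},
  {"gripper":0.074,"slide":[0,0,0],"spin":0},
  {"gripper":0.074,"slide":[0,0,0],"spin":0},
  {"gripper":0.074,"slide":[0,0,-0.02],"spin":0},
  {"gripper":0.074,"slide":[0,0,-0.05],"spin":0},
  {"gripper":0.074,"slide":[0,0,-0.085],"spin":0},
  {"gripper":0.074,"slide":[0,0,-0.085],"spin":0},
])

```text
time_s: 18.2
ee_pos: [0.4464, 0.1413, 0.3433]
eef_rot: [3.135, -0.002, 1.513]
force: [-0.4, 0.0, -0.4]
grip_width: 0.0739
grip_force: 0.0
```

```bash
python3 w.py wr8 .445 .142 .054 .070;python3 -c "
from h import *
go(.4516,-.034,.32,86.8)"
```

```text
pos [0.4464 0.1413 0.3433] [ 1.7962e+02 -1.1000e-01  8.6680e+01]
4878 c 446.3 142.6 59.6 60.6 long -5.5 zmed 0.0771
4485 c 446.3 142.6 58.8 58.4 long 28.6 zmed 0.0771
slide [-0.1747  0.0156  0.0208] spin -0.0021 t 18.25 q [ 0.23  0.18  1.82 -0.    1.13  0.29]
```

Emit:
jog_arm([
  {"gripper":0.074,"slide":[-0.03,0.003,0],"spin":0},
  {"gripper":0.074,"slide":[-0.075,0.007,0],"spin":0},
  {"gripper":0.074,"slide":[-0.12,0.011,0],"spin":0},
  {"gripper":0.074,"slide":[-0.155,0.014,0.01],"spin":0},
  {"gripper":0.074,"slide":[-0.175,0.0155,0.02],"spin":0},
  {"gripper":0.074,"slide":[-0.175,0.0155,0.02],"spin":0},
  {"gripper":0.074,"slide":[-0.175,0.0155,0.02],"spin":0},
])

```text
time_s: 18.95
ee_pos: [0.4512, -0.0342, 0.3185]
eef_rot: [-3.14, -0.0, 1.512]
force: [-0.2, 0.0, 0.7]
grip_width: 0.0742
grip_force: 0.0
```

```bash
python3 w.py wr9 .4516 -.034 .045 .053;python3 -c "
from h import *
go(.4516,-.034,.242,86.8)"
```

```text
pos [ 0.4512 -0.0342  0.3185] [-1.7991e+02 -2.0000e-02  8.6630e+01]
2658 c 451.3 -32.8 44.7 44.4 long 86.6 zmed 0.0553
2214 c 451.6 -32.6 41.0 41.1 long -61.9 zmed 0.0555
slide [-0.0002  0.0004  0.0769] spin -0.002 t 19.0 q [-0.16  0.18  1.88  0.    1.08 -0.1 ]
```

View pics/wr9.png

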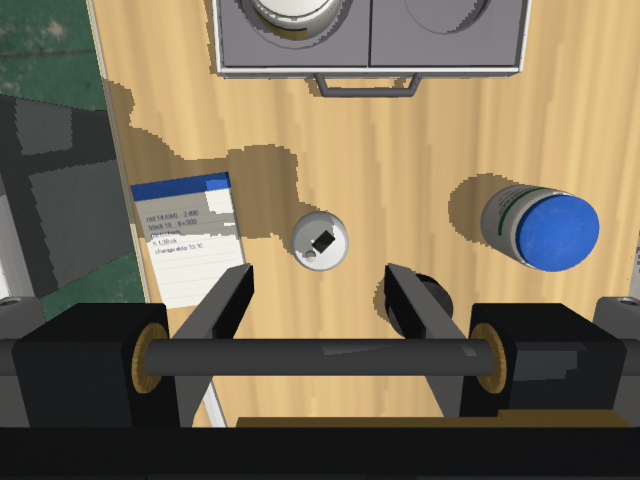

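The wrist view shows the counter at (320,241) centred between the fingers. The notebook, ring and jar are clear.

Emit:
jog_arm([
  {"gripper":0.074,"slide":[0.0012,0.0003,0.03],"spin":0},
  {"gripper":0.074,"slide":[0.0012,0.0003,0.055],"spin":0},
  {"gripper":0.074,"slide":[0.0012,0.0003,0.072],"spin":0},
  {"gripper":0.074,"slide":[0.0012,0.0003,0.0765],"spin":0},
  {"gripper":0.03,"slide":[0.0012,0.0003,0.0765],"spin":0},
  {"gripper":0.03,"slide":[0.0012,0.0003,0.0765],"spin":0},
  {"gripper":0.03,"slide":[0.0012,0.0003,0.0765],"spin":0},
  {"gripper":0.03,"slide":[0.0012,0.0003,0.0765],"spin":0},
], squeeze=15)

```text
time_s: 19.8
ee_pos: [0.4518, -0.0332, 0.2433]
eef_rot: [3.14, 0.0, 1.513]
force: [-0.9, -0.5, -1.1]
grip_width: 0.0453
grip_force: 0.3
```

Emit:
jog_arm([
  {"gripper":0.03,"slide":[0,0,0],"spin":0},
  {"gripper":0.03,"slide":[0,0,0],"spin":0},
  {"gripper":0.03,"slide":[0,0,-0.02],"spin":0},
  {"gripper":0.03,"slide":[0,0,-0.05],"spin":0},
  {"gripper":0.03,"slide":[0,0,-0.09],"spin":0},
  {"gripper":0.03,"slide":[0,0,-0.1],"spin":0},
  {"gripper":0.03,"slide":[0,0,-0.1],"spin":0},
])

```text
time_s: 20.5
ee_pos: [0.4517, -0.0333, 0.3437]
eef_rot: [3.139, 0.0, 1.513]
force: [0.0, -0.6, -1.2]
grip_width: 0.0446
grip_force: 15.0
```

```bash
python3 -c "
from h import *
go(.545,.1365,.342,86.8)"
```

```text
slide [0.1749 0.0833 0.0019] spin -0.0023 t 20.5 q [-0.15  0.15  1.86 -0.    1.13 -0.1 ]
```

Emit:
jog_arm([
  {"gripper":0.03,"slide":[0.02,0.01,0],"spin":0},
  {"gripper":0.03,"slide":[0.055,0.026,0],"spin":0},
  {"gripper":0.03,"slide":[0.09,0.043,0],"spin":0},
  {"gripper":0.03,"slide":[0.125,0.06,0],"spin":0},
  {"gripper":0.03,"slide":[0.155,0.074,0],"spin":0},
  {"gripper":0.03,"slide":[0.175,0.083,0.02],"spin":0},
  {"gripper":0.03,"slide":[0.175,0.083,0.05],"spin":0},
  {"gripper":0.03,"slide":[0.175,0.083,0.07],"spin":0},
])

```text
time_s: 21.3
ee_pos: [0.544, 0.1372, 0.2685]
eef_rot: [-3.137, 0.001, 1.514]
force: [-0.8, -0.4, -1.5]
grip_width: 0.0446
grip_force: 15.0
```

Emit:
jog_arm([
  {"gripper":0.03,"slide":[0,0,0],"spin":0},
  {"gripper":0.03,"slide":[0,0,0],"spin":0},
  {"gripper":0.03,"slide":[0,0,0],"spin":0},
])

```text
time_s: 21.6
ee_pos: [0.5448, 0.1366, 0.2734]
eef_rot: [3.141, -0.0, 1.513]
force: [-0.3, 0.6, -0.8]
grip_width: 0.0446
grip_force: 15.0
```

```bash
python3 w4.py 187; python3 -c "
from h import *
go(.545,.1365,.2503,86.8)"
```

```text
[0.5448 0.1366 0.2734] 86.66
floor part 1580 x -9.0 27.1 y -28.6 29.3
floor part 4 x 49.0 49.1 y 29.4 31.3
floor part 3 x 48.7 48.8 y -36.8 -35.8
floor part 2 x 49.0 49.7 y 35.2 35.9
slide [-0.0001  0.0001  0.0233] spin -0.0023 t 21.65 q [0.18 0.47 1.62 0.   1.06 0.24]
```

View pics/last.png

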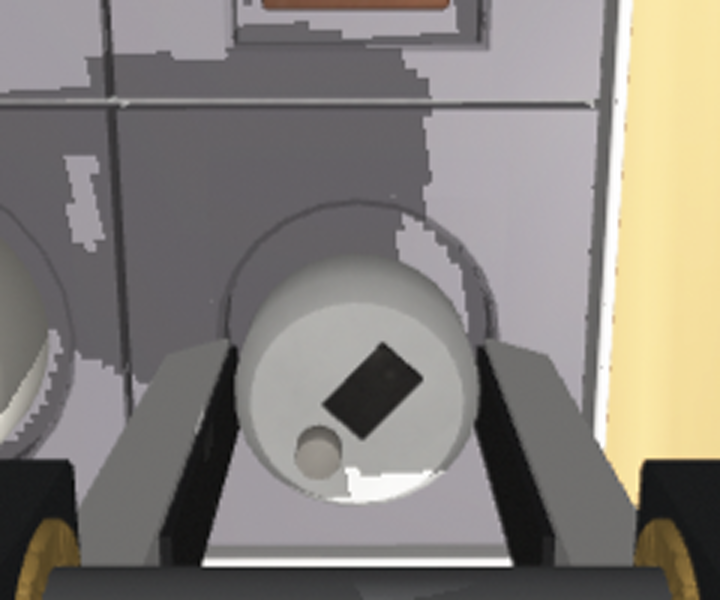

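The counter is over the small round pocket (arc centre column about 358), about 1.5 mm too far ahead. Shifting and lowering.

Emit:
jog_arm([
  {"gripper":0.03,"slide":[-0.001,0,0.01],"spin":0},
  {"gripper":0.03,"slide":[-0.001,0,0.018],"spin":0},
  {"gripper":0.03,"slide":[-0.001,0,0.022],"spin":0},
  {"gripper":0.03,"slide":[-0.001,0,0.0232],"spin":0},
  {"gripper":0.03,"slide":[-0.001,0,0.0232],"spin":0},
])

```text
time_s: 22.15
ee_pos: [0.5444, 0.1356, 0.2496]
eef_rot: [-3.141, 0.0, 1.513]
force: [-5.1, -1.7, 8.3]
grip_width: 0.0442
grip_force: 15.0
```

Emit:
jog_arm([
  {"gripper":0.06,"slide":[0,0,0],"spin":0},
  {"gripper":0.06,"slide":[0,0,0],"spin":0},
  {"gripper":0.06,"slide":[0,0,0],"spin":0},
  {"gripper":0.06,"slide":[0,0,-0.02],"spin":0},
  {"gripper":0.06,"slide":[0,0,-0.05],"spin":0},
  {"gripper":0.06,"slide":[0,0,-0.09],"spin":0},
  {"gripper":0.06,"slide":[-0.04,0,-0.09],"spin":0},
  {"gripper":0.06,"slide":[-0.09,0,-0.09],"spin":0},
])

```text
time_s: 22.95
ee_pos: [0.5392, 0.0459, 0.3405]
eef_rot: [3.139, -0.0, 1.516]
force: [0.0, -0.5, -0.4]
grip_width: 0.06
grip_force: 0.0
```

Emit:
jog_arm([
  {"gripper":0.06,"slide":[-0.05,0,0],"spin":0},
  {"gripper":0.06,"slide":[-0.1,0,0],"spin":0},
  {"gripper":0.06,"slide":[-0.15,0,0],"spin":0},
  {"gripper":0.06,"slide":[-0.2,0,0],"spin":0},
  {"gripper":0.06,"slide":[-0.25,0,0],"spin":0},
  {"gripper":0.06,"slide":[-0.25,0,0],"spin":0},
  {"gripper":0.06,"slide":[-0.25,0,0],"spin":0},
])

```text
time_s: 23.65
ee_pos: [0.5247, -0.2045, 0.3391]
eef_rot: [-3.141, -0.0, 1.511]
force: [-0.4, -0.1, -0.1]
grip_width: 0.0601
grip_force: 0.0
```

```bash
python3 - <<'E'
from h import *
p,d=cams.camera("top"); cv2.imwrite("pics/top9.png",cv2.resize(p[170:370,90:450,::-1],(792,440),interpolation=2))
W=world("top",d)
for n,c,h in (("ld",(.5526,.241),34),("sd",(.4527,.2466),26),("tin",(.4471,.1468),40),("tally",(.5469,.1412),26),):
    m=(np.hypot(W[...,0]-c[0],W[...,1]-c[1])<.045)&(W[...,2]>.0355+h/1000-.004)&(W[...,2]<.12); q=W[m]
    print(n,m.sum(),"mean",np.round(q.mean(0),4),"z expected",.0355+h/1000,"std z",q[:,2].std().round(4))
E
```

```text
ld 170 mean [0.5525 0.2382 0.0704] z expected 0.0695 std z 0.0021
sd 131 mean [0.4522 0.242  0.0621] z expected 0.0615 std z 0.0022
tin 522 mean [0.4482 0.1436 0.076 ] z expected 0.0755 std z 0.0021
tally 276 mean [0.5457 0.1373 0.0615] z expected 0.0615 std z 0.0025
```

View pics/top9.png

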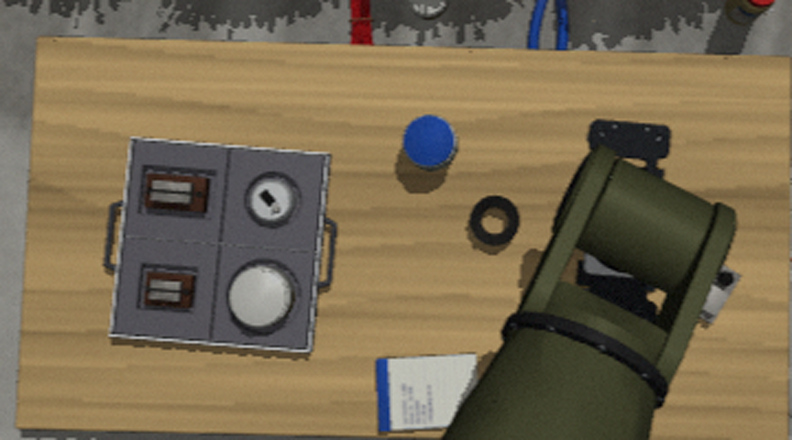

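All four parts sit in their own pockets at seated heights: large die (176,192), counter (271,200), small die (168,290) and tin (261,295). The jar hasn't moved, and the gauge shows at the edge of the arm where it stood. Handing in.

```bash
python3 -c "
from station import workorder
print(workorder.hand_in())"
```

```text
the job is handed in; nothing more can be done
None
```

The job is handed in, with no verdict returned: the large die, small die, screw tin and tally counter are each in their own pocket, at seated height in the last camera check, and the height gauge and grease jar were not touched.

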